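# Load a coated test plate into the film reader, label side up

### The arm

A 6-joint arm with a two-finger parallel gripper is mounted at the origin on a cart in front of the work surface, level with it; the furniture and walls round the work are solid. World frame = base frame: x ahead of the robot, y to its left, z up, the work surface at z = 0. Lengths are in mm, angles in rad, forces in N, time in s.
With the tool pointing down it reaches from about 350 to 975 mm from the base axis. Payload 7.1 kg.
Tool frame: the origin (TCP) lies at the very end of the fingers, on their centre line; the grasp point (between the pads) lies 19 mm behind it; z points along the fingers, y is the direction in which the jaws open and shut (so a half turn about z gives the same grasp; the last joint's range is limited). The gripper opens to 88 mm and grips with 3 to 60 N. Pads are 20 mm wide; open, the fingers measure 115 mm over their backs; the gripper's body (75 mm by 178 mm) begins 61 mm behind the grasp point.
Start: joints at [1.106, 0.423, 1.63, -0, 1.089, -0.019], TCP at [269.455, 563.914, 222.675] pointing down, gripper open.
Joint ranges: [-3, 3], [-0.9, 2.11], [0.09, 2.58], [-1.31, 4.45], [0.11, 2.69], [-2.54, 2.54]. Speed limits (rad/s): [2.39, 2.39, 3.01, 3.14, 3.14, 3.14].

### API

Orientations are given as a rotation vector (axis times angle).
In Python, from workcell import ctrl, imaging gives the robot as it stands. The module is installed in compiled form; this text tells all that it offers.
- The arm moves only by the shell command python3 -m pendant 'ROWS'. ROWS is JSON, a list of rows, each an object with "turn": the turn, a rotation vector about the world's x, y, z in rad, a list of three; "dp": the shift along the world's x, y, z in m, a list of three; "claw": the finger opening in m, from 0 to 0.0878. A call has 1 to 8 rows; each row is the pose to reach, as a shift and turn from the pose commanded when the call began; what a row does not reach only later rows make up. A row lasts 1/10 s, in which the tool goes at most 50 mm and 8.59 degrees, less where a joint would pass 70% of its speed; a pose out of reach is approached as far as the arm can. A call with a gripper value outside its range is refused whole. The fingers move at their own pace and stop on an object; the grip force is fixed at half the most. Time passes only in rows, so rows that repeat a pose let the fingers close. It gives the time, the measured TCP pose, the force and the opening at its end, in the units of the state.
- ctrl.get_obs(): the state, without advancing time (a new reading comes with each control period).
- imaging.get_image(name): name is "scene" or "top"; returns a dict with "pixels" (384x512x3 uint8, blue, green, red), "fov_y" (degrees; the focal length in pixels is half the picture's height over the tangent of half this angle, whatever the lens; pixels are square), "cx", "cy" (the principal point, pixels), "k1" (the pictures are not rectified: a ray, as slopes to the right and down, at radius r is drawn at 1 + k1 r^2 times it, then the intrinsics apply), "xyz" and "rotation" of the camera in the world. Camera axes: x right, y up, looking along -z (the intrinsics and any distortion apply to the point x, -y, -z); pixel columns grow to the right and rows downward; lengths in mm; the calibration is good to about 2 mm. A picture is of the moment at which its call begins. There is no depth.
- ctrl.close_job(): hands the job in, once; it reports no verdict.
The state is a dict: "t": time; "qpos": joint angles; "qvel": joint speeds; "joint_torque": joint torques, N m; "ee_pos": TCP position; "orientation": TCP orientation; "ft_force": force on the tool from outside, world axes, zero at the start; "moment": the same for the moment, N m; "width": finger opening in mm.
Only numpy, scipy, OpenCV 4.12 (cv2) and the standard library are available. Lean on these libraries where they do the work, as an engineer would, in place of code of your own. Each camera call takes 0.05 s, during which the arm holds its last target.

### The job

Coated glass test plates stand in the drying rack frosted end up; a plate standing frosted end down is a blank. Take the coated plate that stands nearest the film reader's end of the rack (its left end), find its label face from the clipped corner of the frosted end (label face up and frosted end towards you, the clipped corner is on your right), turn it level with the label face up and push its clear end into the reader's slot until the spring-loaded carriage inside is fully home. The reader measures only while the plate is pressed home, so finish while still holding it there; leave the other plates standing in the rack and the other things where they are.

Things in the scene. Friction and masses are not known exactly. Their poses are not given: they have to be found in the camera images.
- plate_a: coated glass plate, 30 wide x 5 thick x 80 mm, 35 g, standing frosted end up, label face to either side. Origin: middle of the clear (lower) end, mid-thickness; +z along it to the frosted end (z 80 mm, frosted from z 58 mm), +y normal out of the label face, x across the width. Corner clipped (8 mm at 45 deg) at +x of the frosted end: label up, frosted end towards you, it is on your right
- plate_b: coated glass plate, 30 wide x 5 thick x 80 mm, 35 g, standing frosted end up, label face to either side. Origin: middle of the clear (lower) end, mid-thickness; +z along it to the frosted end (z 80 mm, frosted from z 58 mm), +y normal out of the label face, x across the width. Corner clipped (8 mm at 45 deg) at +x of the frosted end: label up, frosted end towards you, it is on your right
- plate_c: blank glass plate of the same make and size, standing frosted end down. Origin is the middle of its frosted end (the lower end in the rack), half way through the thickness; +z runs along the plate to the clear end, +y is the normal out of the label face.
- rack: fixed drying rack: white block 52 x 186 mm, top 28 mm up, on a steel tray 76 x 206 mm. Origin: centre of the underside. Three slots at y = +70, 0, -70 mm (31.5 x 6.5 mm, 16 mm deep: plates wobble slightly, stand from 12 to 92 mm up); +y is the left end, nearest the reader; x is across the plates' width. Any plate may be in any slot
- reader: fixed film reader, grey box 96 deep (x) x 92 wide (y) x 92 mm high. Origin: centre of the underside. Level slot in its -x face, middle 62 mm above the worktop; a plate goes in along +x. Slot 34 wide x 9 mm high behind an 8 mm deep bevelled mouth 5 mm larger all round
- slot_mouth (a point): middle of the slot's mouth, in the plane of the reader's front face
- slot_home (a point): where the middle of a plate's leading (clear) end is when the carriage is fully home: 36 mm behind slot_mouth along the reader's +x
- carriage (a joint): spring-loaded stop inside the slot, m: 0 at rest (its face 26 mm behind the mouth), 0.010 fully home against its stop; about 1.5 N at the start and 4 N when home. It pushes the plate back out if it is let go.
- tweezers: loose steel tweezers 135 x 9 x 10 mm, bystander
- marker: loose marker pen 12 x 130 x 15 mm, bystander
- sample_box: loose clear sample box 50 x 75 x 10 mm, bystander
- thumb_nut: loose thumb nut, 26 mm diameter, 17 mm high, bystander
Mind the look-alikes: they are no part of the job. What is shaped like the plate_b but red is not meant.

How it is judged (in metres and radians):
On the way:
1. the coated plate nearest the reader is out of the rack and level, label face up, in front of the reader's slot or elsewhere clear of both (((angle between plate_a's own y axis and vertical below 0.3 rad and height (world z) of plate_a above 0.035 m and distance between plate_a and slot_home above 0.03 m and contact force between plate_a and rack below 0.01 N and (y of plate_b in the frame of rack below -0.035 m or (y of plate_b in the frame of rack below 0.035 m and y of plate_c in the frame of rack below -0.035 m))) or (angle between plate_b's own y axis and vertical below 0.3 rad and height (world z) of plate_b above 0.035 m and distance between plate_b and slot_home above 0.03 m and contact force between plate_b and rack below 0.01 N and (y of plate_a in the frame of rack below -0.035 m or (y of plate_a in the frame of rack below 0.035 m and y of plate_c in the frame of rack below -0.035 m))))), for 0.1 s.
At the end, for the whole second after the job is handed in: the right coated plate is gripped (over 1.5 N) in the slot, label face up within 0.15 rad, in line within 0.12 rad, clear end within 6 mm of slot_home, carriage at 7.5 mm or more; the other plates stand in their slots (moved under 15 mm, tilted under 0.2 rad) (value of joint carriage above 0.0075 m and distance of plate_c from where it was at the start of the episode below 0.015 m and angle between plate_c's own z axis and vertical below 0.2 rad and ((angle between plate_a's own y axis and vertical below 0.15 rad and distance between plate_a and slot_home below 0.006 m and angle between the z axis of plate_a and the x axis of reader, either way round below 0.12 rad and contact force between the fingers and plate_a above 1.5 N and angle between plate_b's own z axis and vertical below 0.2 rad and distance of plate_b from where it was at the start of the episode below 0.015 m and (y of plate_b in the frame of rack below -0.035 m or (y of plate_b in the frame of rack below 0.035 m and y of plate_c in the frame of rack below -0.035 m))) or (angle between plate_b's own y axis and vertical below 0.15 rad and distance between plate_b and slot_home below 0.006 m and angle between the z axis of plate_b and the x axis of reader, either way round below 0.12 rad and contact force between the fingers and plate_b above 1.5 N and angle between plate_a's own z axis and vertical below 0.2 rad and distance of plate_a from where it was at the start of the episode below 0.015 m and (y of plate_a in the frame of rack below -0.035 m or (y of plate_a in the frame of rack below 0.035 m and y of plate_c in the frame of rack below -0.035 m))))); the arm keeps its last pose, push and grip.
It fails at once if the other coated plate was pulled out or knocked over as well (distance of each of plate_a, plate_b from where it was at the start of the episode above 0.02 m).
It fails at once if the blank plate was pulled out or knocked over (distance of plate_c from where it was at the start of the episode above 0.02 m).
It fails at once if a bystander was moved by more than 3 cm (distance of any of tweezers, marker, sample_box, thumb_nut from where it was at the start of the episode above 0.03 m).
It also fails if it takes over 45 s, if anything falls off the work surface, if the arm or the gripper's body presses on something with over 40 N, if the wrist force passes 120 N, or if a joint passes its speed limit or range.

## Working session

There is one attempt and no reset: what is moved stays moved. The work goes in short steps, Python scripts to look and compute and a shell command to move; the robot and the scene stay as the last step left them, time stands still between calls to the robot, and variables do not carry over. Pictures are saved under pics/ and viewed, and the job is handed in when it is done.

```bash
mkdir -p pics
cat > h.py <<'E'
import numpy as np, cv2
from workcell import ctrl, imaging
def snap(name,tag):
    im=imaging.get_image(name); cv2.imwrite(f'pics/{tag}.png',im['pixels']); 
    import pickle; pickle.dump(im,open(f'pics/{tag}.pkl','wb')); return im
def load(tag):
    import pickle; return pickle.load(open(f'pics/{tag}.pkl','rb'))
def KR(im):
    H=im['pixels'].shape[0]; f=H/2/np.tan(np.radians(im['fov_y'])/2)
    K=np.array([[f,0,im['cx']],[0,f,im['cy']],[0,0,1.]])
    R=np.array(im['rotation'],float)
    if R.shape!=(3,3): R=cv2.Rodrigues(R)[0]
    return K,R,np.array(im['xyz'],float),np.array([im['k1'],0,0,0,0.])
def proj(im,P):
    K,R,c,d=KR(im); F=np.diag([1,-1,-1.]); Rc=F@R.T
    return cv2.projectPoints(np.atleast_2d(P).astype(float),cv2.Rodrigues(Rc)[0],-Rc@c,K,d)[0].reshape(-1,2)
def ray(im,uv):
    K,R,c,d=KR(im); n=cv2.undistortPoints(np.array(uv,float).reshape(-1,1,2),K,d).reshape(-1,2)
    D=np.c_[n[:,0],-n[:,1],-np.ones(len(n))]@R.T
    return c,D
def onz(im,uv,z):
    c,D=ray(im,uv); return c+D*((z-c[2])/D[:,2])[:,None]
def tri(ims,uvs):
    A=np.zeros((3,3));b=np.zeros(3);L=[]
    for im,uv in zip(ims,uvs):
        c,D=ray(im,[uv]);D=D[0]/np.linalg.norm(D[0]);M=np.eye(3)-np.outer(D,D);A+=M;b+=M@c;L.append((M,c))
    x=np.linalg.solve(A,b); return x,[np.linalg.norm(M@(x-c)) for M,c in L]
def crop(tag,x0,y0,x1,y1,s,out):
    p=load(tag)['pixels'][y0:y1,x0:x1]; cv2.imwrite(f'pics/{out}.png',cv2.resize(p,None,fx=s,fy=s,interpolation=cv2.INTER_CUBIC))
E
python3 - <<'E'
from h import *
for n in('scene','top'):
    im=snap(n,n+'0'); print({k:v for k,v in im.items() if k!='pixels'})
print(ctrl.get_obs())
E
```

```text
{'fov_y': 45.33415531159756, 'cx': 257.8616125290475, 'cy': 190.91792862162845, 'k1': -0.0758288253235989, 'xyz': array([-214.06333497,  566.38096676,  593.66436082]), 'rotation': array([ 0.55383831, -1.11921543, -2.00329695])}
{'fov_y': 43.550731537269016, 'cx': 250.42790350401017, 'cy': 188.21824827066757, 'k1': -0.04831248488748056, 'xyz': array([ 331.61722731,   14.11446574, 1345.55481654]), 'rotation': array([ 0.081493  , -0.09821816, -1.58264232])}
{'t': 0.1, 'qpos': array([ 1.10599794e+00,  4.23673194e-01,  1.63037728e+00, -2.06418142e-05,
        1.08854077e+00, -1.90233013e-02]), 'qvel': array([-1.55881906e-04, -5.77505923e-04, -8.79745902e-06,  1.61370055e-03,
        1.72668997e-03,  1.16212557e-03]), 'joint_torque': array([ 2.57510859e-03, -5.43885791e+01, -2.72792011e+01,  6.88409130e-02,
        4.62559483e-02,  1.05323088e-03]), 'ee_pos': array([269.31708769, 563.62360792, 222.12922754]), 'orientation': array([-6.94374827e-01, -3.06366678e+00,  1.52968686e-03]), 'ft_force': array([-0.31467246,  0.40464617, -0.97890101]), 'moment': array([-4.95430336e-02,  6.67362464e-05,  1.22769299e-02]), 'width': 88.04422686697433}
```

View pics/scene0.png

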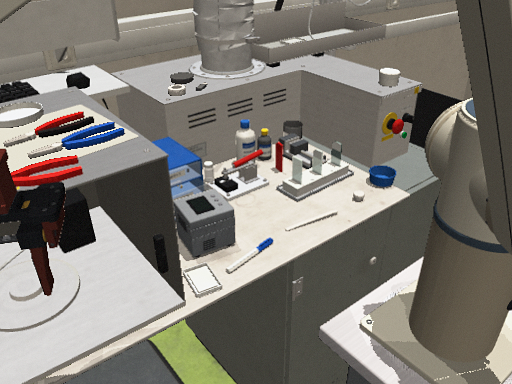

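View pics/top0.png

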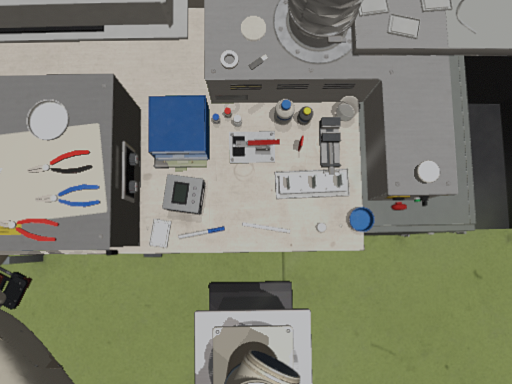

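Run:
```python
from h import *
crop('scene0',160,110,400,300,3.3,'s_c'); crop('top0',140,90,380,250,3.3,'t_c')
crop('scene0',265,125,365,205,7.5,'s_r'); crop('top0',220,120,360,210,5.7,'t_r')
```

```text
(no output)
```

View pics/s_r.png

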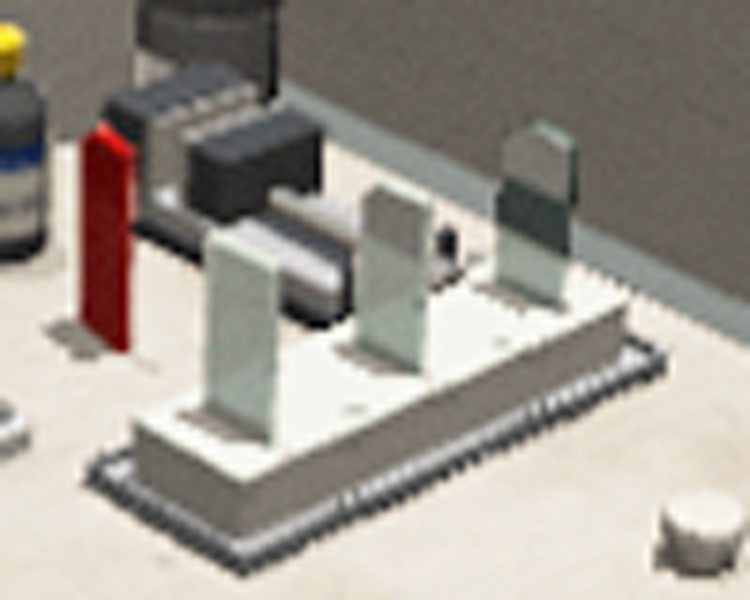

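View pics/t_r.png

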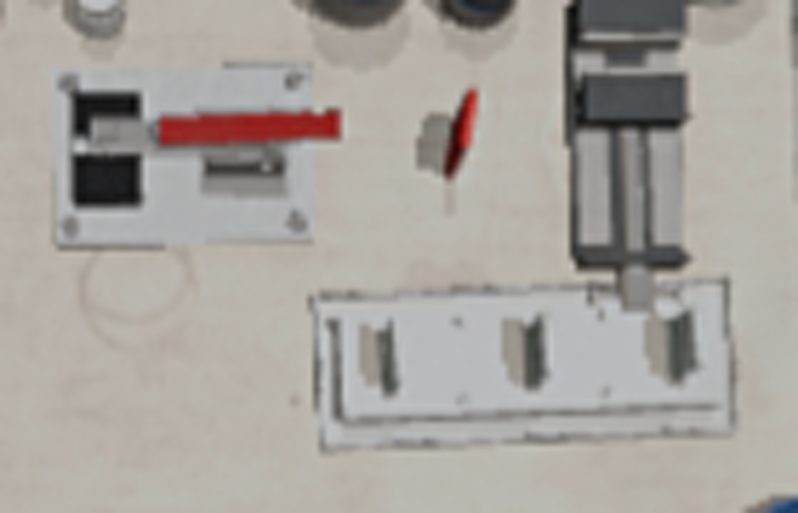

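View pics/t_c.png

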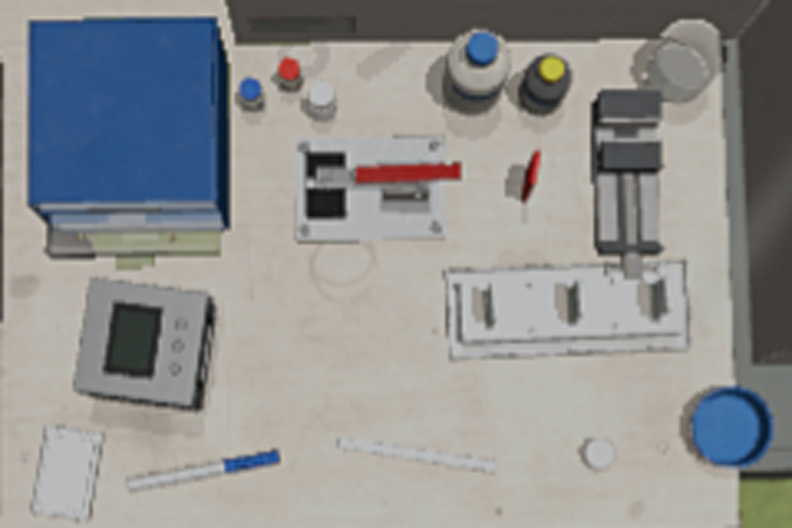

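View pics/s_c.png

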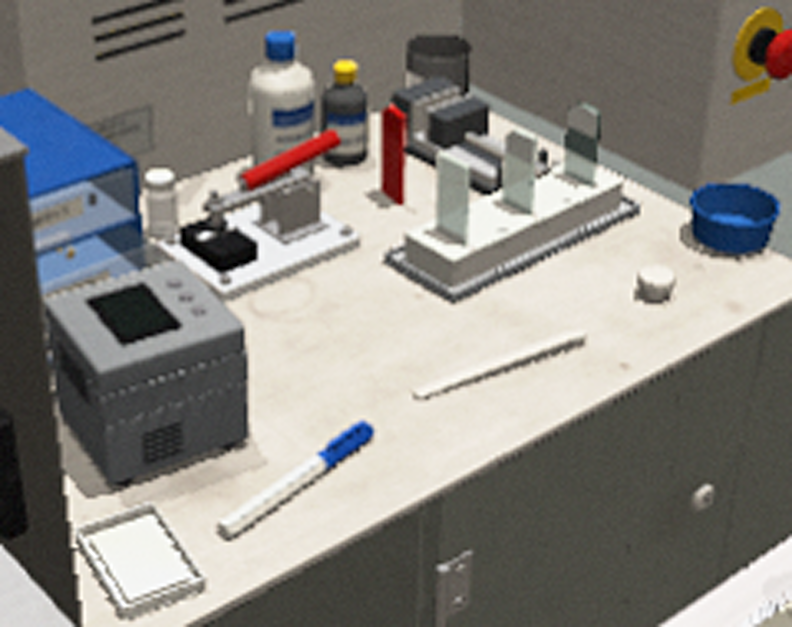

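Run:
```python
from h import *
crop('scene0',285,140,345,185,13,'s_r2'); crop('scene0',170,180,245,265,7,'s_rd');crop('top0',155,165,215,225,10,'t_rd')
for z in (0,92): print(z, onz(load('top0'),[(165,176),(204,176),(163,205),(202,213),(185,195)],z).round(0))
```

```text
0 [[524. 240.   0.]
 [522. 129.   0.]
 [442. 245.   0.]
 [418. 135.   0.]
 [469. 183.   0.]]
92 [[511. 224.  92.]
 [509. 121.  92.]
 [434. 229.  92.]
 [412. 127.  92.]
 [460. 171.  92.]]
```

View pics/s_r2.png

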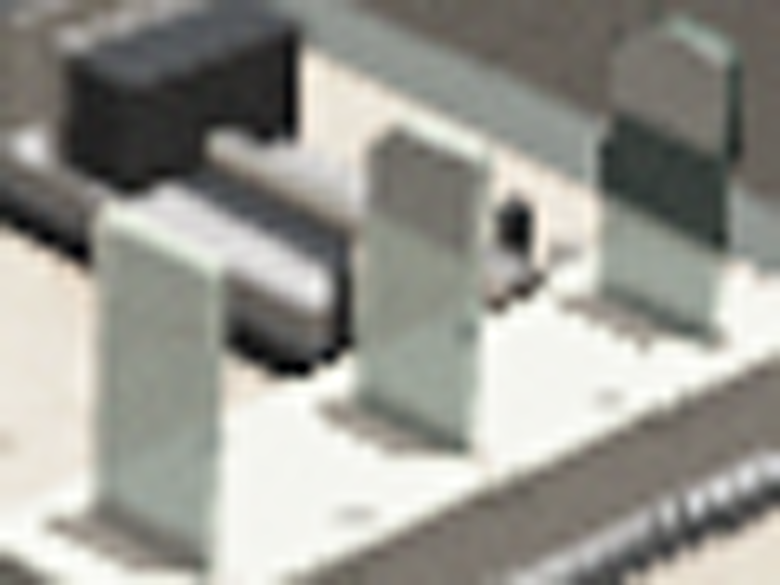

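View pics/s_rd.png

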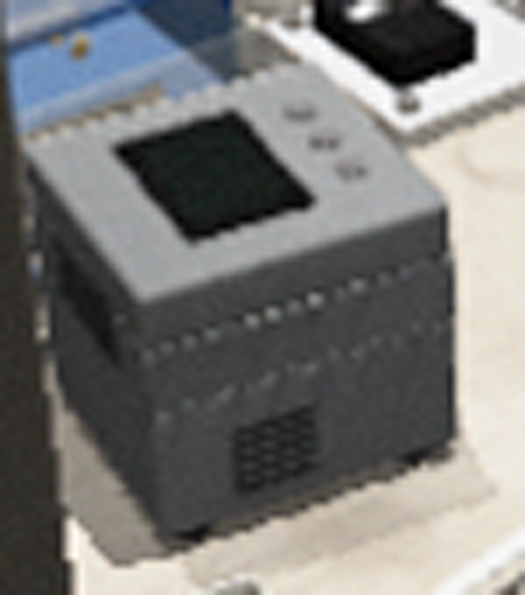

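View pics/t_rd.png

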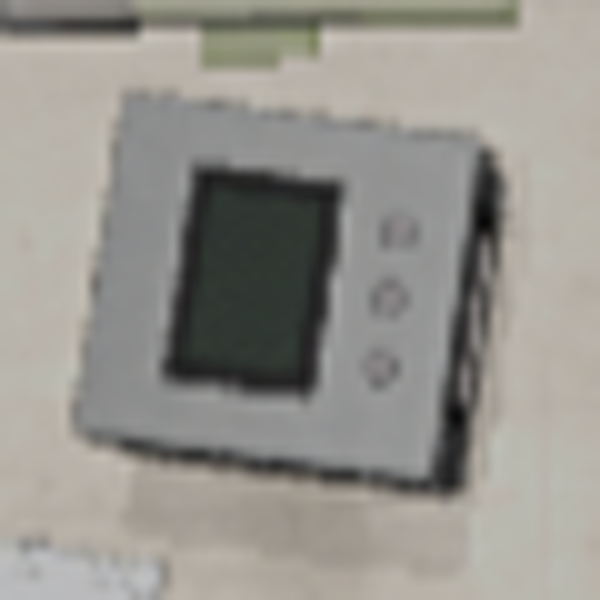

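Run:
```python
from h import *
from scipy.optimize import least_squares
t=load('top0'); s=load('scene0')
tp=np.array([(125,95),(487,138),(437,475),(75,437)])/10+[155,165]-0.45
W=onz(t,tp,92); print(W.round(1)); print([np.linalg.norm(W[i]-W[(i+1)%4]).round(1) for i in range(4)])
sp=np.array([(30,160),(145,305),(447,207),(300,75)])/7+[170,180]-.4
V=onz(s,sp,92); print(V.round(1)); print([np.linalg.norm(V[i]-V[(i+1)%4]).round(1) for i in range(4)])
```

```text
[[515.8 218.8  92. ]
 [503.1 123.5  92. ]
 [414.5 136.8  92. ]
 [425.7 231.4  92. ]]
[np.float64(96.2), np.float64(89.6), np.float64(95.3), np.float64(91.0)]
[[505.4 223.2  92. ]
 [422.4 234.4  92. ]
 [410.4 143.2  92. ]
 [496.2 136.3  92. ]]
[np.float64(83.8), np.float64(92.0), np.float64(86.1), np.float64(87.5)]
```

Run:
```python
from h import *
t=load('top0'); s=load('scene0')
c=np.array([464.8,177.6,0]) ; 
# axis: average edge direction
e=np.array([515.8-503.1+425.7-414.5,218.8-123.5+231.4-136.8,0]);e/=np.linalg.norm(e);print(e,np.degrees(np.arctan2(e[0],e[1])))
n=np.array([e[1],-e[0],0])  # ~+x
def draw(im,x0,y0,s_,out,w,h):
    p=cv2.resize(im['pixels'][y0:y0+h,x0:x0+w],None,fx=s_,fy=s_,interpolation=cv2.INTER_CUBIC)
    raw=p.copy()
    for sg,col in((1,(0,255,0)),(-1,(0,0,255))):
        for hw,hh in((22,9.5),):
            P=[c+e*48*sg+n*a*hw+np.array([0,0,62+b*hh]) for a,b in((-1,-1),(1,-1),(1,1),(-1,1))]
            q=(proj(im,P)-[x0,y0]+.5)*s_
            cv2.polylines(p,[q.astype(int)],True,col,1)
    P=[c+e*48*a+n*46*b+np.array([0,0,z]) for z in(0,92) for a,b in((-1,-1),(1,-1),(1,1),(-1,1))]
    q=((proj(im,P)-[x0,y0]+.5)*s_).astype(int)
    cv2.polylines(p,[q[:4]],True,(255,255,0),1);cv2.polylines(p,[q[4:]],True,(255,255,0),1)
    cv2.imwrite(f'pics/{out}.png',np.hstack([raw,p]))
draw(t,190,170,18,'dt',22,50); draw(s,170,180,7,'ds',55,85)
```

```text
[0.12487064 0.99217303 0.        ] 7.173285738925425
```

View pics/dt.png

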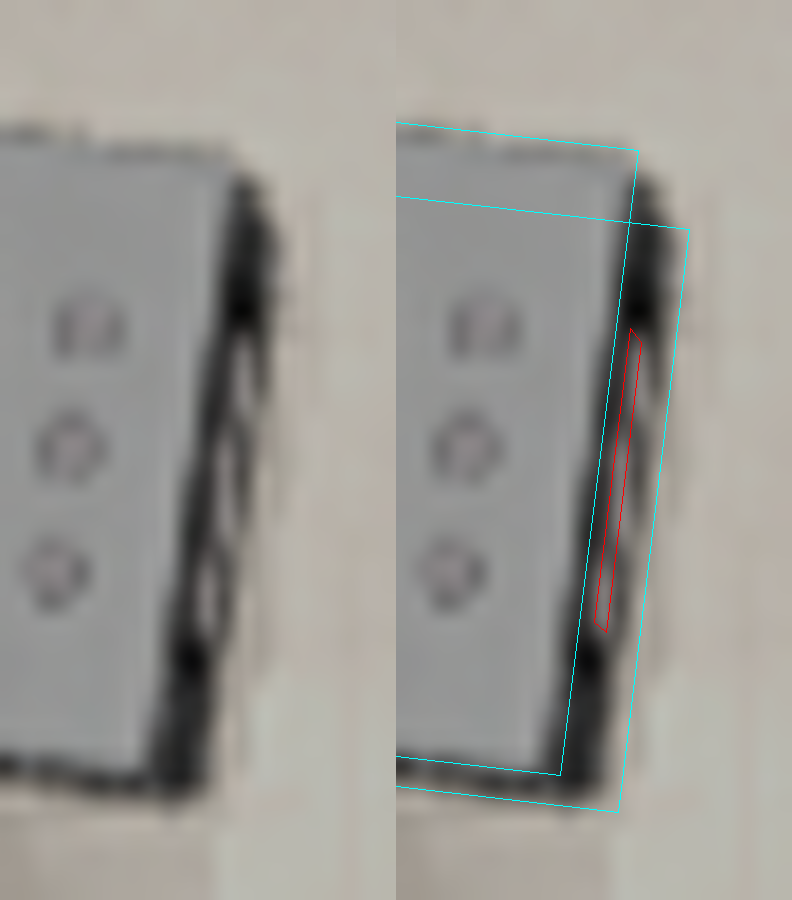

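View pics/ds.png

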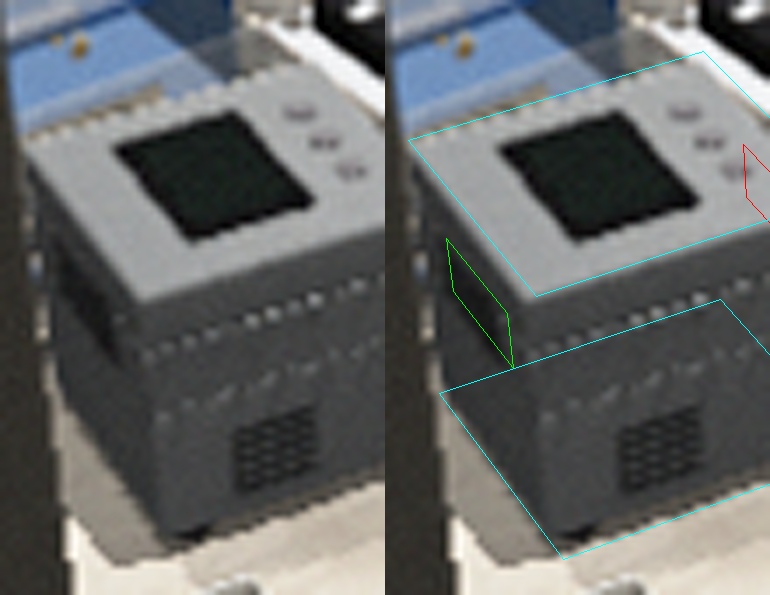

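Run:
```python
from h import *
t=load('top0')
tp=np.array([(315,297),(727,280),(735,432),(322,450)])/5.7+[220,120]-.4
W=onz(t,tp,3); print(W.round(1),W.mean(0), [np.linalg.norm(W[i]-W[(i+1)%4]).round(1) for i in range(4)])
e=W[0]-W[1]+W[3]-W[2]; print(np.degrees(np.arctan2(e[1],e[0])))
crop('top0',270,165,355,203,9,'t_r3')
crop('scene0',325,140,400,205,10,'s_x')
```

```text
[[ 531.6  -71.     3. ]
 [ 537.6 -276.4    3. ]
 [ 461.5 -277.5    3. ]
 [ 455.4  -72.9    3. ]] [ 496.50658993 -174.43943271    3.        ] [np.float64(205.5), np.float64(76.0), np.float64(204.7), np.float64(76.2)]
91.69632002610929
```

View pics/t_r3.png

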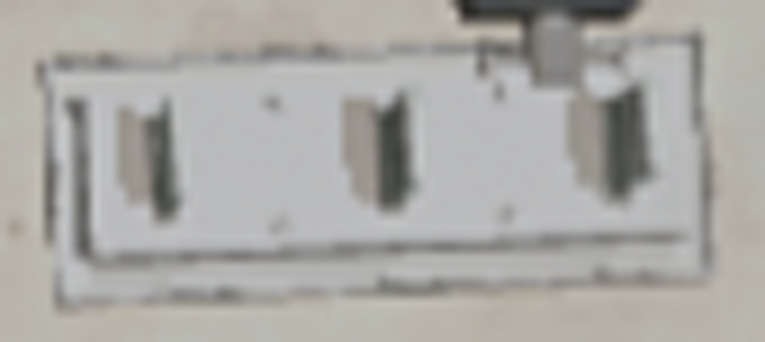

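Run:
```python
from h import *
s=load('scene0');t=load('top0')
y=np.radians(1.65); ex=np.array([np.cos(y),np.sin(y),0]);ey=np.array([-np.sin(y),np.cos(y),0]);c=np.array([496.5,-174.4,0])
def dr(im,tag,x0,y0,w,h,k):
    p=cv2.resize(im['pixels'][y0:y0+h,x0:x0+w],None,fx=k,fy=k,interpolation=cv2.INTER_CUBIC); q0=p.copy()
    for j,sg in ((0,1),(70,-1),(-70,1)):
      for th in(-2.5,2.5):
        o=[(-15,12+16),(-15,92),(15,92),(15,28)] if j>50 else [(-15,28),(-15,92),(7,92),(15,84),(15,28)]
        P=[c+ex*a+ey*(j+th)+np.array([0,0,b]) for a,b in o]
        q=((proj(im,P)-[x0,y0]+.5)*k).astype(int); cv2.polylines(p,[q],True,(0,0,255),1)
    cv2.imwrite(f'pics/{tag}.png',np.vstack([q0,p]) if w>h*1.5 else np.hstack([q0,p]))
dr(s,'ov_s',287,138,60,52,6.6); dr(t,'ov_t',265,165,90,38,8)
```

```text
(no output)
```

View pics/ov_s.png

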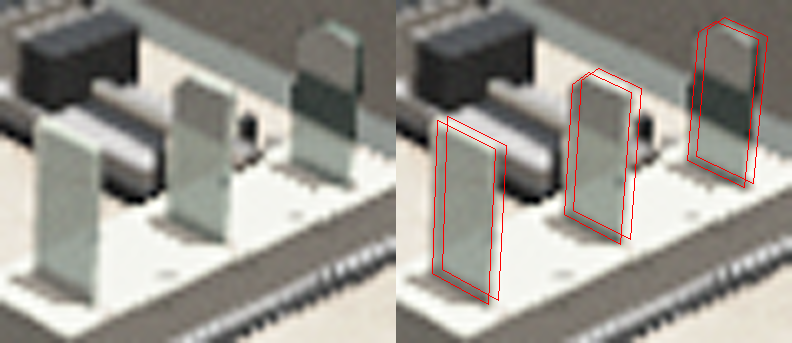

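View pics/ov_t.png

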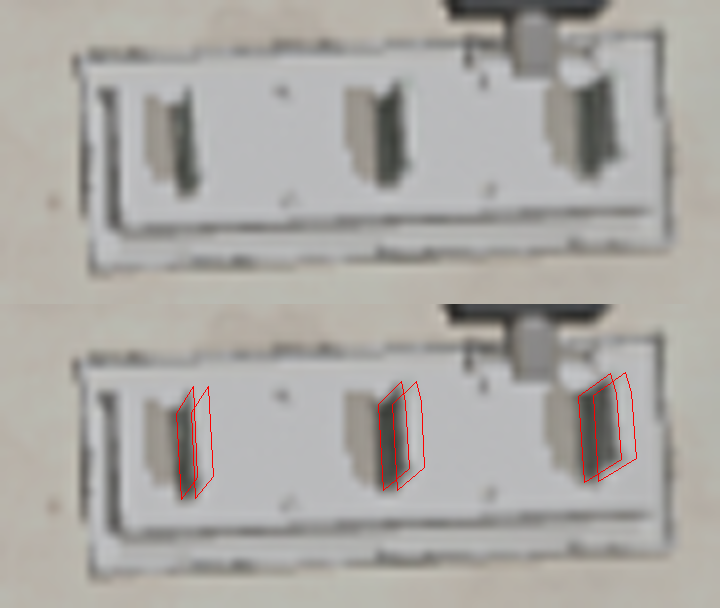

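```bash
cat > k.py <<'E'
import numpy as np
from scipy.spatial.transform import Rotation as Ro
def Rs(phi,sgn,yaw=1.65):
    f=np.radians(phi); z=np.array([0,-np.cos(f),-np.sin(f)]); y=np.array([sgn,0,0.]); x=np.cross(y,z)
    return Ro.from_euler('z',yaw,degrees=True)*Ro.from_matrix(np.c_[x,y,z])
def turn(yr=7.17,ya=1.65): return Ro.from_euler('z',-yr,degrees=True)*Ro.from_euler('x',90,degrees=True)*Ro.from_euler('z',-ya,degrees=True)
def wrist(R,q1,b):
    A=(Ro.from_euler('z',q1)*Ro.from_euler('y',b)).inv()*R*Ro.from_euler('z',-np.pi/2)
    return A.as_euler('ZYZ')
E
python3 - <<'E'
from k import *
R0=Ro.from_rotvec([-6.94374827e-01, -3.06366678e+00,  1.52968686e-03])
print('chk',wrist(R0,1.106,.4237+1.6304))
for phi in(45,60,75):
  for sg in(1,-1):
    for nm,R,x,y in(('s',Rs(phi,sg),496,-174),('f',turn()*Rs(phi,sg),455,90)):
      d=R.as_matrix()[:,2]; L=300; q1=np.arctan2(y-L*d[1],x-L*d[0])
      print(phi,sg,nm,round(q1,2),[wrist(R,q1,b).round(2) for b in(1.6,2.,2.3)])
E
```

```text
chk [-2.06353798e-05  1.08849125e+00 -1.90212454e-02]
45 1 s 0.08 [array([-0.78,  1.58,  0.06]), array([-0.82,  1.3 ,  0.34]), array([-0.91,  1.11,  0.59])]
45 1 f -0.27 [array([ 0.78,  1.66, -0.13]), array([ 0.79,  1.37, -0.41]), array([ 0.86,  1.17, -0.64])]
45 -1 s 0.08 [array([-0.78,  1.58, -3.09]), array([-0.82,  1.3 , -2.8 ]), array([-0.91,  1.11, -2.55])]
45 -1 f -0.27 [array([0.78, 1.66, 3.02]), array([0.79, 1.37, 2.73]), array([0.86, 1.17, 2.5 ])]
60 1 s -0.05 [array([-0.52,  1.51, -0.05]), array([-0.57,  1.16,  0.16]), array([-0.68,  0.92,  0.36])]
60 1 f -0.38 [array([ 1.03,  1.77, -0.15]), array([ 0.99,  1.56, -0.49]), array([ 1.02,  1.4 , -0.75])]
60 -1 s -0.05 [array([-0.52,  1.51,  3.09]), array([-0.57,  1.16, -2.98]), array([-0.68,  0.92, -2.78])]
60 -1 f -0.38 [array([1.03, 1.77, 2.99]), array([0.99, 1.56, 2.65]), array([1.02, 1.4 , 2.39])]
75 1 s -0.19 [array([-0.26,  1.49, -0.21]), array([-0.29,  1.1 , -0.1 ]), array([-0.35,  0.81,  0.02])]
75 1 f -0.44 [array([ 1.29,  1.87, -0.11]), array([ 1.2 ,  1.74, -0.5 ]), array([ 1.17,  1.62, -0.78])]
75 -1 s -0.19 [array([-0.26,  1.49,  2.93]), array([-0.29,  1.1 ,  3.05]), array([-0.35,  0.81, -3.12])]
75 -1 f -0.44 [array([1.29, 1.87, 3.03]), array([1.2 , 1.74, 2.64]), array([1.17, 1.62, 2.36])]
```

Run:
```python
from h import *
s=load('scene0');t=load('top0')
print('cab base', onz(s,[(183,303)],0), onz(t,[(140,252),(113,250),(113,75)],0))
print('tri top corner', tri([s,t],[(167,152),(113,250)]))
print('tri2', tri([s,t],[(62,97),(113,75)]))
print('table front', onz(t,[(250,250)],0), 'blue box', onz(t,[(208,158),(150,150)],60))
print(proj(s,[[269.3,563.6,222.1]]),proj(t,[[269.3,563.6,222.1]]))
```

```text
cab base [[335.35103599 311.02162927   0.        ]] [[311.51238283 308.10248261   0.        ]
 [317.88095361 383.54113125   0.        ]
 [822.49302448 393.57562413   0.        ]]
tri top corner (array([323.66394733, 305.5019506 , 301.41001156]), [np.float64(5.296438854909241), np.float64(5.296438854909134)])
tri2 (array([727.36127409, 326.99292916, 275.31175433]), [np.float64(11.374017944598757), np.float64(11.37401794459869)])
table front [[313.05828737   2.3513508    0.        ]] blue box [[562.95267401 113.22161741  60.        ]
 [587.13460632 270.85350596  60.        ]]
[[  6.51489011 293.24908397]] [[  9.9535907  272.96786322]]
```

```bash
python3 -m pendant '[{"dp":[0,0,0.05],"turn":[0,0,0],"claw":0.065},{"dp":[0,0,0.1],"turn":[0,0,0],"claw":0.065},{"dp":[0,0,0.13],"turn":[0,0,0],"claw":0.065},{"dp":[0.02,-0.05,0.13],"turn":[0,0,0],"claw":0.065}]'
python3 - <<'E'
from h import *; from k import *
o=ctrl.get_obs(); R0=Ro.from_rotvec(o['orientation']); R=Rs(60,1)
print(o['qpos'].round(3)); print((R*R0.inv()).as_rotvec().round(4), o['ee_pos'])
d=R.as_matrix()[:,2]
y=np.radians(1.65); ey=np.array([-np.sin(y),np.cos(y),0])
g=np.array([496.5,-174.4,72.])+ey*1.0
print('grasp tcp',g+19*d,'d',d)
E
```

```text
t: 0.5
ee_pos: [288.1, 522.2, 357.5]
orientation: [0.688, 3.063, 0.015]
ft_force: [0.8, -0.3, -0.9]
width: 65.5
[ 1.046e+00  2.520e-01  1.558e+00  1.000e-03  1.321e+00 -8.300e-02]
[-0.4668 -0.2928 -1.0762] [288.1297575  522.23609538 357.50161815]
grasp tcp [ 496.7447486  -182.89647563   55.54551733] d [ 0.01439698 -0.49979268 -0.8660254 ]
```

```bash
python3 -m pendant '[{"dp":[0.01,-0.05,0],"turn":[-0.04,-0.025,-0.09],"claw":0.065},{"dp":[0.025,-0.1,0],"turn":[-0.08,-0.05,-0.18],"claw":0.065},{"dp":[0.04,-0.15,0],"turn":[-0.12,-0.08,-0.3],"claw":0.065},{"dp":[0.055,-0.2,0],"turn":[-0.2,-0.12,-0.45],"claw":0.065},{"dp":[0.07,-0.25,0],"turn":[-0.25,-0.16,-0.6],"claw":0.065},{"dp":[0.085,-0.3,0],"turn":[-0.31,-0.2,-0.72],"claw":0.065},{"dp":[0.1,-0.35,0],"turn":[-0.38,-0.24,-0.88],"claw":0.065},{"dp":[0.12,-0.4,0],"turn":[-0.467,-0.293,-1.076],"claw":0.065}]'
python3 - <<'E'
from h import *; from k import *
o=ctrl.get_obs(); R0=Ro.from_rotvec(o['orientation']); R=Rs(60,1)
print(o['qpos'].round(3)); print((R*R0.inv()).as_rotvec().round(4), o['ee_pos'])
E
```

```text
t: 1.3
ee_pos: [401.4, 132.4, 352.7]
orientation: [1.817, 2.086, -0.475]
ft_force: [0.8, 0.4, -0.3]
width: 64.7
[ 0.585  0.093  1.842 -0.412  1.466  0.545]
[-0.0459 -0.0355 -0.1007] [401.36736054 132.36195995 352.70712067]
```

```bash
python3 -m pendant '[{"dp":[0.02,-0.05,0],"turn":[0,0,0],"claw":0.065},{"dp":[0.04,-0.1,-0.02],"turn":[0,0,0],"claw":0.065},{"dp":[0.06,-0.145,-0.05],"turn":[0,0,0],"claw":0.065},{"dp":[0.075,-0.185,-0.08],"turn":[0,0,0],"claw":0.065},{"dp":[0.085,-0.225,-0.11],"turn":[0,0,0],"claw":0.065},{"dp":[0.085,-0.225,-0.11],"turn":[0,0,0],"claw":0.065},{"dp":[0.085,-0.225,-0.11],"turn":[0,0,0],"claw":0.065}]'
python3 - <<'E'
from h import *; from k import *
o=ctrl.get_obs(); R0=Ro.from_rotvec(o['orientation']); R=Rs(60,1)
print(o['qpos'].round(3)); print((R*R0.inv()).as_rotvec().round(4), o['ee_pos'], np.array([494.7,-112.9,176.8])-o['ee_pos'])
E
```

```text
t: 2.0
ee_pos: [485.1, -92.7, 240.5]
orientation: [1.817, 2.092, -0.478]
ft_force: [-0.3, 0.3, -1.0]
width: 65.3
[ 0.076  0.231  1.958 -0.559  1.036  0.246]
[-0.0482 -0.0413 -0.1019] [485.14843315 -92.72714932 240.49322559] [  9.55156685 -20.17285068 -63.69322559]
```

```bash
python3 -m pendant '[{"dp":[0.005,-0.01,-0.03],"turn":[-0.048,-0.041,-0.102],"claw":0.065},{"dp":[0.0095,-0.020,-0.0635],"turn":[-0.048,-0.041,-0.102],"claw":0.065},{"dp":[0.0095,-0.020,-0.0635],"turn":[-0.048,-0.041,-0.102],"claw":0.065},{"dp":[0.0095,-0.020,-0.0635],"turn":[-0.048,-0.041,-0.102],"claw":0.065}]'
python3 - <<'E'
from h import *; from k import *
o=ctrl.get_obs(); R0=Ro.from_rotvec(o['orientation']); R=Rs(60,1)
print((R*R0.inv()).as_rotvec().round(4), o['ee_pos'], np.array([496.74,-182.9,55.55])-o['ee_pos'])
for n in('scene','top'): im=snap(n,n+'1'); print(proj(im,[o['ee_pos']]))
crop('scene1',240,80,400,210,5,'a'); crop('top1',230,100,370,220,5.7,'b')
E
```

```text
t: 2.4
ee_pos: [496.0, -110.1, 179.7]
orientation: [1.892, 1.953, -0.504]
ft_force: [0.1, 0.0, -0.7]
width: 64.9
[ 0.0001  0.003  -0.004 ] [ 496.0130008  -110.07573311  179.70169641] [   0.7269992   -72.82426689 -124.15169641]
[[300.7878926  122.54642078]]
[[295.42612177 175.17140278]]
```

View pics/a.png

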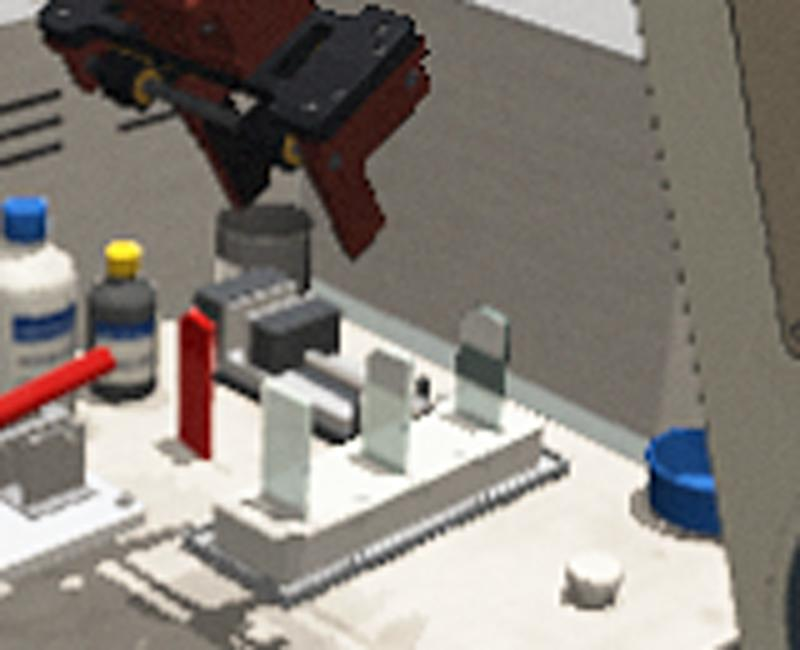

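View pics/b.png

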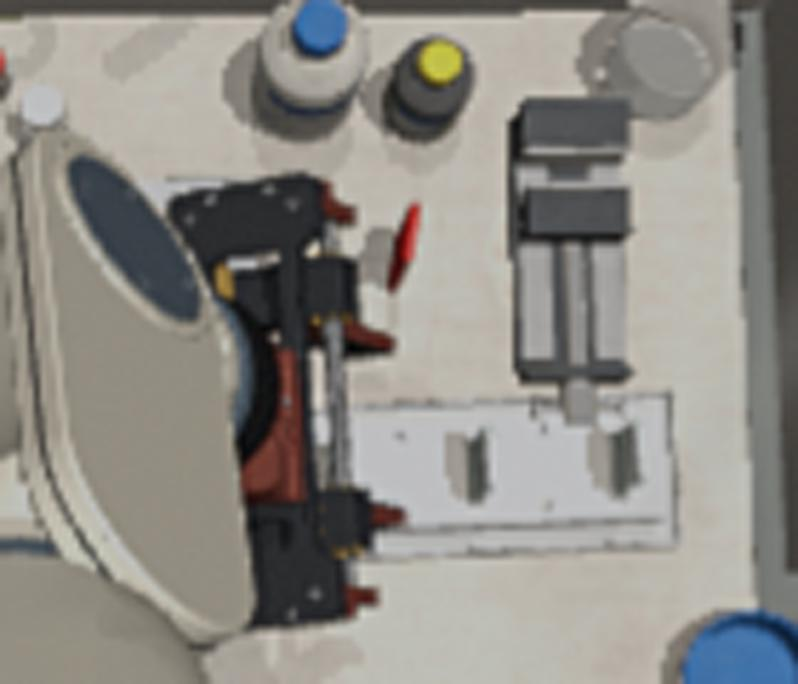

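```bash
python3 -m pendant '[{"dp":[0,-0.02,-0.035],"turn":[0,0.003,-0.004],"claw":0.065},{"dp":[0,-0.04,-0.07],"turn":[0,0.003,-0.004],"claw":0.065},{"dp":[0,-0.055,-0.095],"turn":[0,0.003,-0.004],"claw":0.065},{"dp":[0,-0.064,-0.108],"turn":[0,0.003,-0.004],"claw":0.065},{"dp":[0,-0.064,-0.108],"turn":[0,0.003,-0.004],"claw":0.065}]'
python3 - <<'E'
from h import *; from k import *
o=ctrl.get_obs(); R0=Ro.from_rotvec(o['orientation']); R=Rs(60,1)
print((R*R0.inv()).as_rotvec().round(4), o['ee_pos'], np.array([496.74,-182.9,55.55])-o['ee_pos'])
for n in('scene','top'): im=snap(n,n+'2'); print(proj(im,[o['ee_pos']]))
crop('scene2',260,100,380,200,6.5,'a'); crop('top2',230,110,370,220,5.7,'b')
E
```

```text
t: 3.0
ee_pos: [496.0, -175.2, 71.3]
orientation: [1.898, 1.95, -0.508]
ft_force: [-0.9, 0.0, -0.4]
width: 64.8
[0.0004 0.0008 0.0015] [ 496.04068705 -175.22986366   71.28039571] [  0.69931295  -7.67013634 -15.73039571]
[[318.36168821 156.66597042]]
[[315.528336   180.56119604]]
```

View pics/a.png

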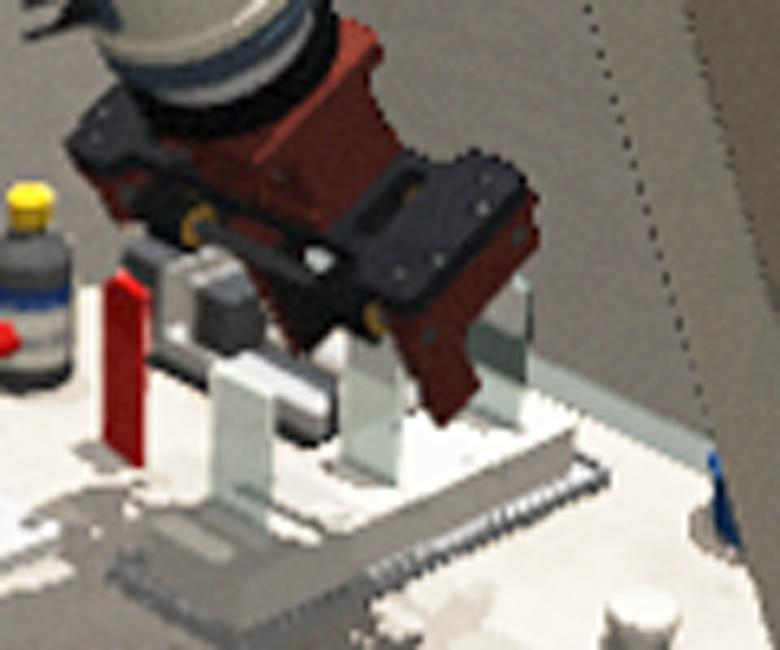

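View pics/b.png

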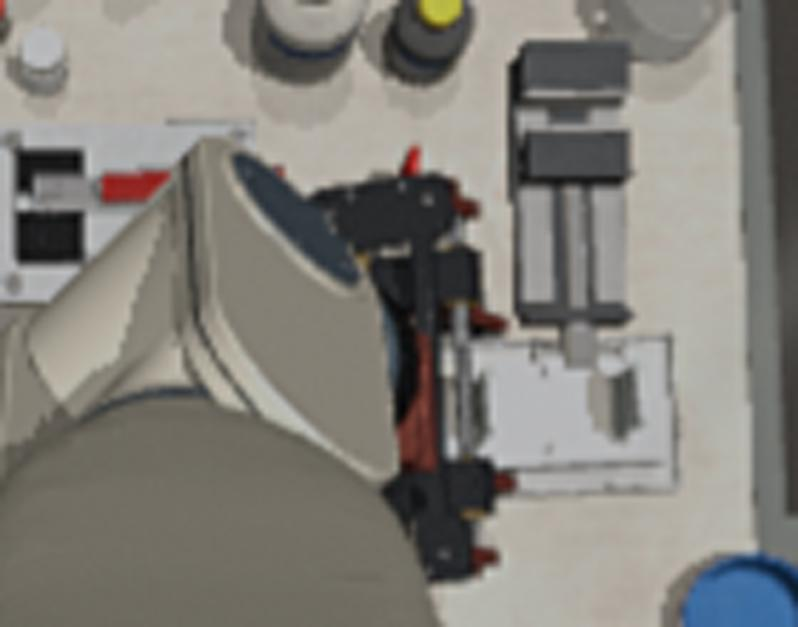

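```bash
python3 -m pendant '[{"dp":[0.0007,-0.004,-0.008],"turn":[0,0,0],"claw":0.065},{"dp":[0.0007,-0.0075,-0.0155],"turn":[0,0,0],"claw":0.065},{"dp":[0.0007,-0.0075,-0.0155],"turn":[0,0,0],"claw":0.065},{"dp":[0.0007,-0.0075,-0.0155],"turn":[0,0,0],"claw":0.04},{"dp":[0.0007,-0.0075,-0.0155],"turn":[0,0,0],"claw":0.036}]'
python3 - <<'E'
from h import *
im=snap('scene','scene3');snap('top','top3')
crop('scene3',260,100,380,200,6.5,'a')
E
```

```text
t: 3.6
ee_pos: [496.9, -182.1, 55.8]
orientation: [1.897, 1.95, -0.507]
ft_force: [-0.8, -0.4, 0.2]
width: 52.3
```

View pics/a.png

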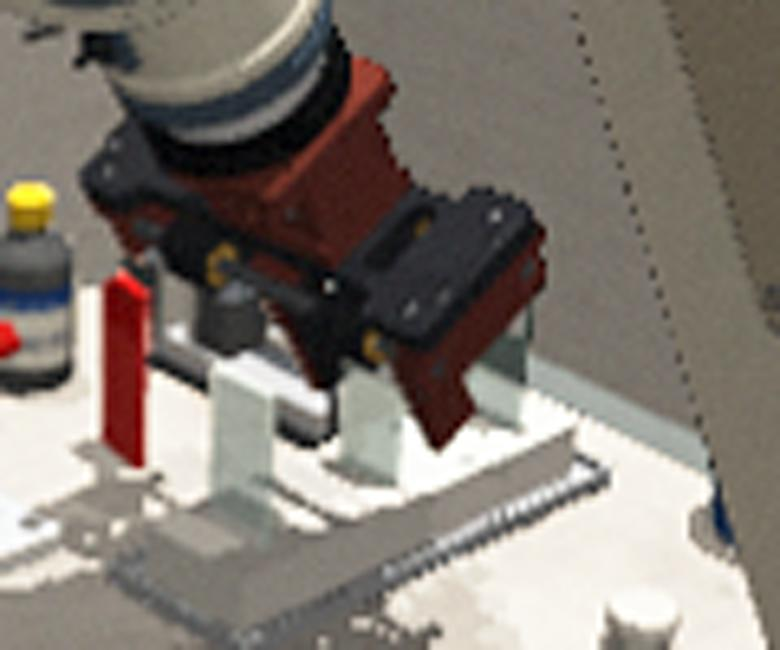

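```bash
python3 -m pendant '[{"dp":[0,0,0],"turn":[0,0,0],"claw":0.034},{"dp":[0,0,0],"turn":[0,0,0],"claw":0.02},{"dp":[0,0,0],"turn":[0,0,0],"claw":0.02},{"dp":[0,0,0],"turn":[0,0,0],"claw":0.02},{"dp":[0,0,0],"turn":[0,0,0],"claw":0.02},{"dp":[0,0,0],"turn":[0,0,0],"claw":0.02}]'
python3 - <<'E'
from h import *
im=snap('scene','scene4')
crop('scene4',260,100,380,200,6.5,'a')
E
```

```text
t: 4.3
ee_pos: [497.4, -182.1, 55.8]
orientation: [1.896, 1.95, -0.506]
ft_force: [3.2, -0.2, -1.4]
width: 29.9
```

View pics/a.png

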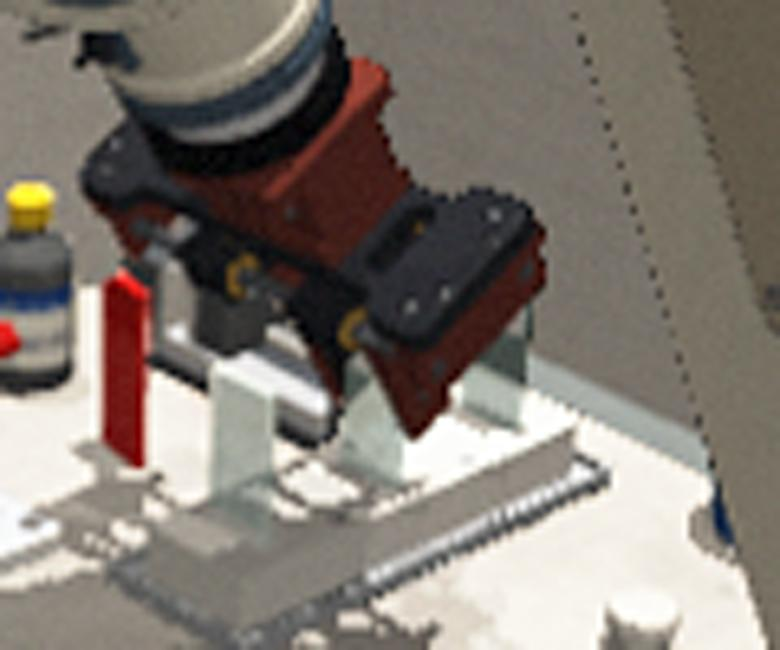

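```bash
python3 -m pendant '[{"dp":[-0.0005,0,0.008],"turn":[0,0,0],"claw":0.02},{"dp":[-0.0005,0,0.02],"turn":[0,0,0],"claw":0.02},{"dp":[-0.0005,0,0.04],"turn":[0,0,0],"claw":0.02},{"dp":[-0.0005,0,0.08],"turn":[0,0,0],"claw":0.02},{"dp":[-0.0005,0,0.12],"turn":[0,0,0],"claw":0.02},{"dp":[-0.0005,0,0.15],"turn":[0,0,0],"claw":0.02},{"dp":[-0.0005,0,0.15],"turn":[0,0,0],"claw":0.02}]'
python3 - <<'E'
from h import *
im=snap('scene','scene5')
crop('scene5',250,60,390,200,5,'a')
E
```

```text
t: 5.05
ee_pos: [497.5, -182.4, 209.6]
orientation: [1.896, 1.946, -0.502]
ft_force: [-0.6, 0.5, -0.7]
width: 29.7
```

View pics/a.png

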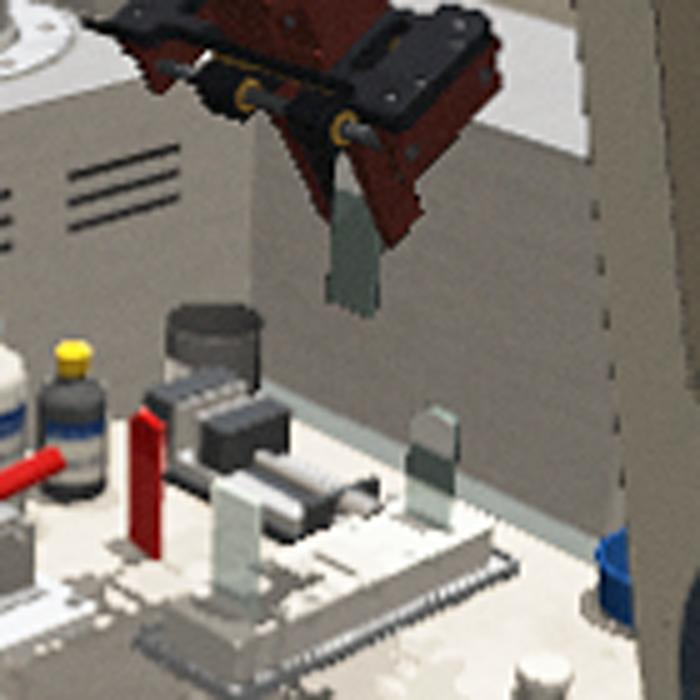

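```bash
cat >> k.py <<'E'
yr=7.6
e=np.array([np.sin(np.radians(yr)),np.cos(np.radians(yr)),0])
Rf=turn(yr)*Rs(60,1)
df=Rf.as_matrix()[:,2]
C=np.array([463.5,179,0]); M=C-48*e+[0,0,62]
def tcp(dist): return M-e*(dist+60.3)+19*df   # dist: clear end before mouth
E
python3 - <<'E'
from h import *; from k import *
o=ctrl.get_obs(); R0=Ro.from_rotvec(o['orientation'])
print((Rf*R0.inv()).as_rotvec().round(4), M,tcp(60), tcp(60)-o['ee_pos'])
E
```

```text
[ 1.5704 -0.0794 -0.1225] [457.15169327 131.42165407  62.        ] [443.41746     28.48836351  52.5       ] [ -53.03924795  210.75231204 -154.9229645 ]
```

```bash
python3 -m pendant '[{"dp":[0,0.02,0.01],"turn":[0.14,-0.007,-0.011],"claw":0.02},{"dp":[-0.01,0.04,0.01],"turn":[0.28,-0.014,-0.022],"claw":0.02},{"dp":[-0.015,0.06,0.01],"turn":[0.42,-0.021,-0.033],"claw":0.02},{"dp":[-0.02,0.08,0.01],"turn":[0.56,-0.028,-0.044],"claw":0.02},{"dp":[-0.025,0.1,0.01],"turn":[0.7,-0.035,-0.055],"claw":0.02},{"dp":[-0.03,0.12,0],"turn":[0.84,-0.042,-0.066],"claw":0.02},{"dp":[-0.035,0.14,-0.01],"turn":[0.98,-0.05,-0.077],"claw":0.02},{"dp":[-0.04,0.16,-0.02],"turn":[1.12,-0.057,-0.087],"claw":0.02}]'
python3 - <<'E'
from h import *; from k import *
o=ctrl.get_obs(); R0=Ro.from_rotvec(o['orientation'])
print(o['qpos'].round(2),(Rf*R0.inv()).as_rotvec().round(4), tcp(60)-o['ee_pos'])
E
```

```text
t: 5.9
ee_pos: [455.3, -21.3, 184.7]
orientation: [-1.972, -1.817, -0.64]
ft_force: [-1.0, 0.3, -1.5]
width: 29.7
[-0.45  0.35  2.02  0.65  1.09 -0.77] [ 0.4439 -0.0236 -0.0365] [ -11.91949033   49.76324058 -132.20515465]
```

```bash
python3 -m pendant '[{"dp":[-0.003,0.01,-0.02],"turn":[0.14,-0.007,-0.011],"claw":0.02},{"dp":[-0.006,0.025,-0.04],"turn":[0.28,-0.015,-0.022],"claw":0.02},{"dp":[-0.009,0.04,-0.07],"turn":[0.42,-0.022,-0.034],"claw":0.02},{"dp":[-0.012,0.05,-0.1],"turn":[0.444,-0.024,-0.0365],"claw":0.02},{"dp":[-0.012,0.05,-0.1],"turn":[0.444,-0.024,-0.0365],"claw":0.02},{"dp":[-0.012,0.05,-0.1],"turn":[0.444,-0.024,-0.0365],"claw":0.02}]'
python3 - <<'E'
from h import *; from k import *
o=ctrl.get_obs(); R0=Ro.from_rotvec(o['orientation'])
print(o['qpos'].round(2),(Rf*R0.inv()).as_rotvec().round(4), tcp(60)-o['ee_pos'])
snap('scene','scene6');snap('top','top6')
crop('scene6',160,90,320,260,4,'a'); crop('top6',150,140,290,250,5.7,'b')
E
```

```text
t: 6.5
ee_pos: [443.2, 28.4, 85.2]
orientation: [-1.707, -1.495, -0.979]
ft_force: [0.4, 0.3, -1.2]
width: 30.3
[-0.55  0.75  2.05  1.01  1.2  -1.24] [ 0.0044 -0.0023 -0.0012] [  0.20558141   0.0538683  -32.6909079 ]
```

View pics/a.png

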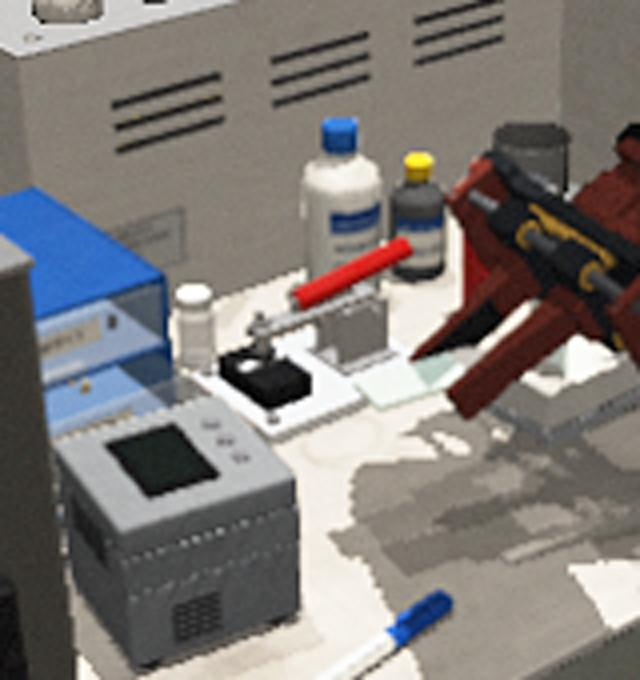

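View pics/b.png

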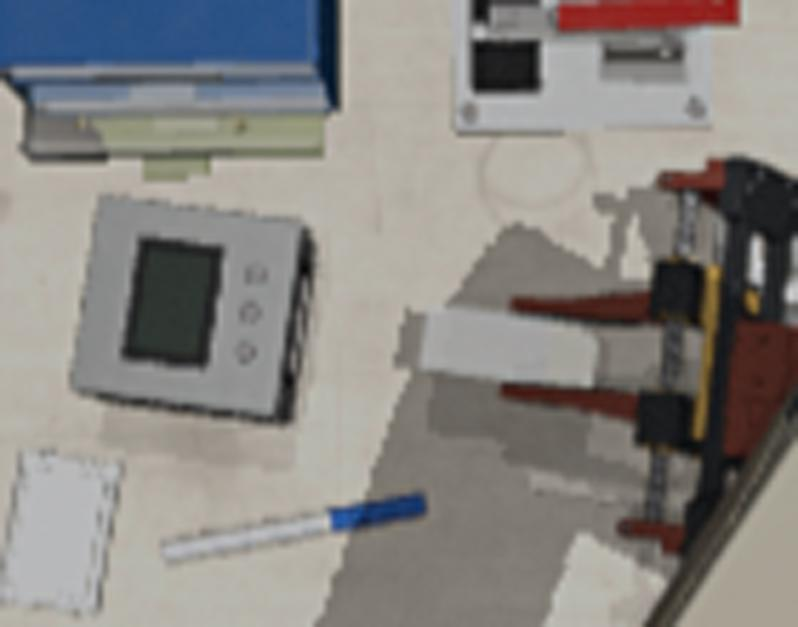

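Run:
```python
from h import *; from k import *
crop('top6',160,170,260,220,8,'b')
o=ctrl.get_obs(); im=load('top6')
ce=o['ee_pos']-19*df+e*60.3; print(ce)
n=np.array([e[1],-e[0],0])
print(((proj(im,[ce+15*n+[0,0,2.5],ce-15*n+[0,0,2.5],ce-80*e+15*n,ce-80*e-15*n])-[160,170]+.5)*8).round(0))
```

```text
[450.58291818  71.07843003  96.31590811]
[[515. 180.]
 [504. 271.]
 [759. 210.]
 [748. 301.]]
```

View pics/b.png

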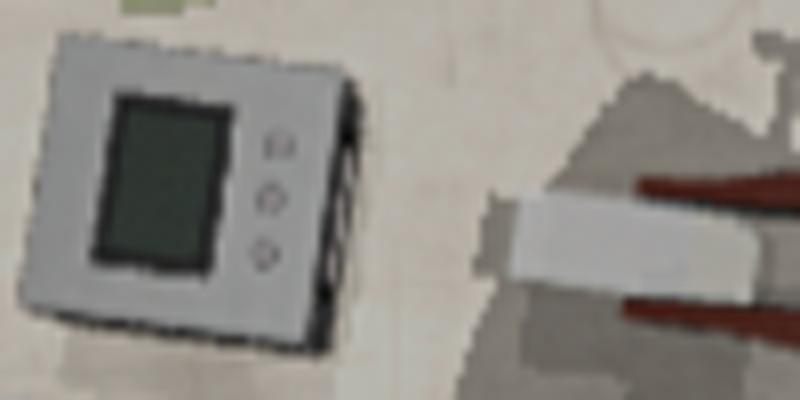

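Run:
```python
from h import *; from k import *
crop('scene6',230,165,290,205,13,'b')
o=ctrl.get_obs(); im=load('scene6')
ce=o['ee_pos']-19*df+e*60.3
n=np.array([e[1],-e[0],0])
Z=np.array([0,0,2.5])
print(((proj(im,[ce+15*n+Z,ce-15*n+Z,ce-15*n-Z,ce-80*e-15*n-Z, o['ee_pos']-15*n,o['ee_pos']+15*n])-[230,165]+.5)*13).round(0))
```

```text
[[224. 243.]
 [316. 324.]
 [316. 351.]
 [734. 221.]
 [548. 315.]
 [454. 236.]]
```

View pics/b.png

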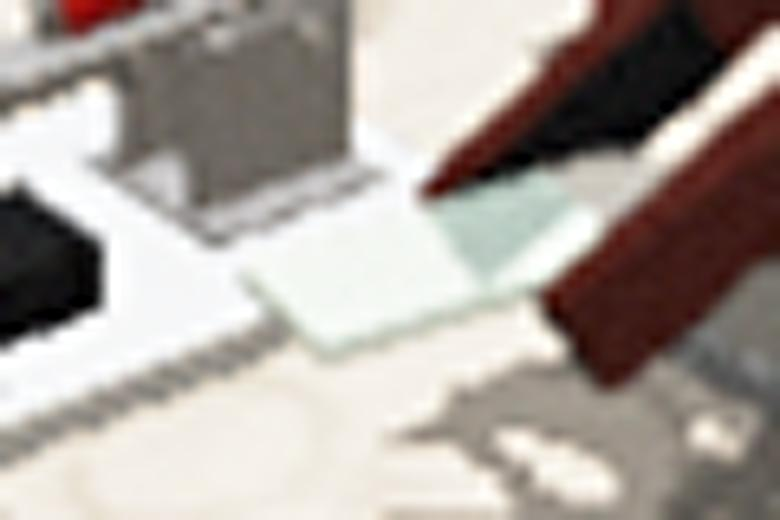

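```bash
python3 -m pendant '[{"dp":[0.002,0.01,-0.02],"turn":[0.004,-0.002,-0.01],"claw":0.02},{"dp":[0.004,0.02,-0.0307],"turn":[0.004,-0.002,-0.01],"claw":0.02},{"dp":[0.008,0.0445,-0.0307],"turn":[0.004,-0.002,-0.01],"claw":0.02},{"dp":[0.008,0.0445,-0.0307],"turn":[0.004,-0.002,-0.01],"claw":0.02},{"dp":[0.008,0.0445,-0.0307],"turn":[0.004,-0.002,-0.01],"claw":0.02}]'
python3 - <<'E'
from h import *; from k import *
o=ctrl.get_obs(); R0=Ro.from_rotvec(o['orientation'])
print((Rf*R0.inv()).as_rotvec().round(4), tcp(15)+[2,0,2]-o['ee_pos'])
snap('scene','scene7');snap('top','top7')
crop('scene7',170,150,270,260,6,'a'); crop('top7',160,170,260,220,8,'b')
E
```

```text
t: 7.1
ee_pos: [452.6, 72.6, 55.9]
orientation: [-1.712, -1.493, -0.992]
ft_force: [0.3, -0.4, -1.4]
width: 29.8
[0.0032 0.0056 0.0069] [-1.25576469  0.51506963 -1.35577451]
```

View pics/a.png

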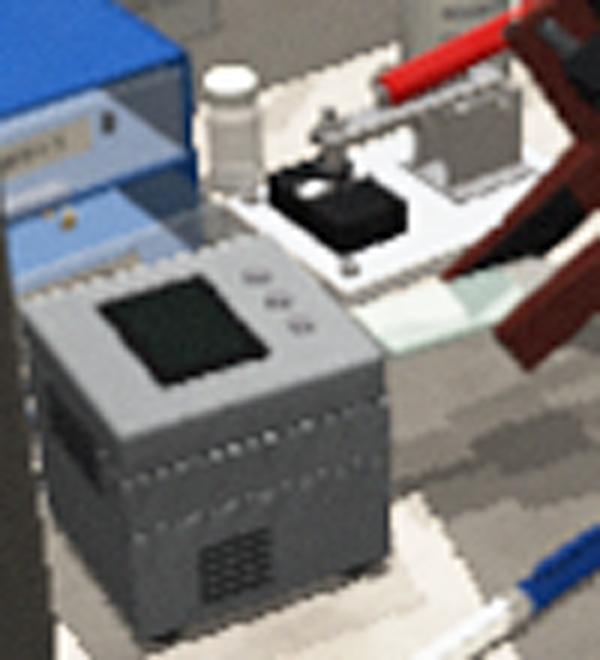

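View pics/b.png

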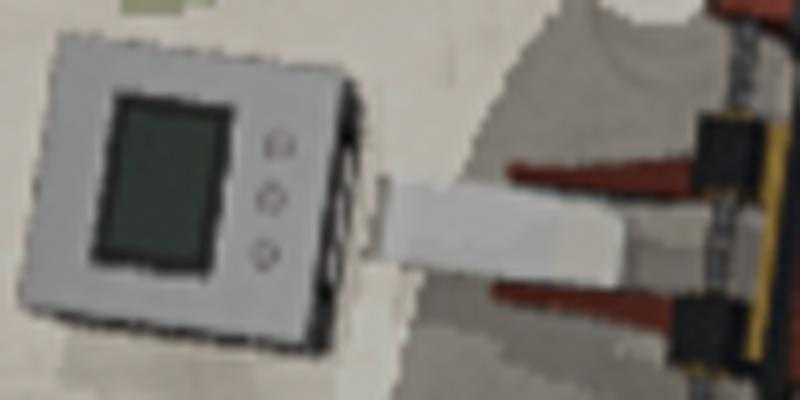

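```bash
python3 -m pendant '[{"dp":[0.001,0.005,-0.0005],"turn":[0,0,0],"claw":0.02},{"dp":[0.002,0.010,-0.0005],"turn":[0,0,0],"claw":0.02},{"dp":[0.0025,0.015,-0.0005],"turn":[0,0,0],"claw":0.02},{"dp":[0.003,0.018,-0.0005],"turn":[0,0,0],"claw":0.02},{"dp":[0.003,0.018,-0.0005],"turn":[0,0,0],"claw":0.02}]'
python3 - <<'E'
from h import *; from k import *
o=ctrl.get_obs(); R0=Ro.from_rotvec(o['orientation'])
print((Rf*R0.inv()).as_rotvec().round(4), tcp(-3)+[2,0,2]-o['ee_pos'],o['ft_force'],o['moment'])
snap('scene','scene8');snap('top','top8')
crop('scene8',210,150,270,210,12,'a'); crop('top8',180,170,260,220,10,'b')
E
```

```text
t: 7.7
ee_pos: [455.1, 90.8, 54.5]
orientation: [-1.713, -1.491, -0.991]
ft_force: [-0.2, -0.8, -0.7]
width: 29.7
[0.0021 0.0037 0.0082] [-1.39228787  0.11048077  0.04802135] [-0.20877985 -0.79508672 -0.74313986] [-0.54057304  0.15799011  0.02883323]
```

View pics/a.png

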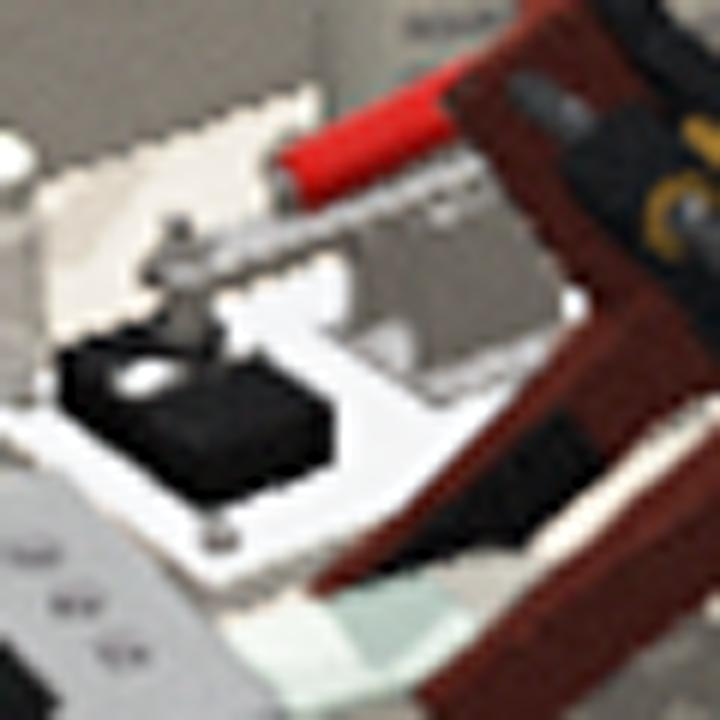

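View pics/b.png

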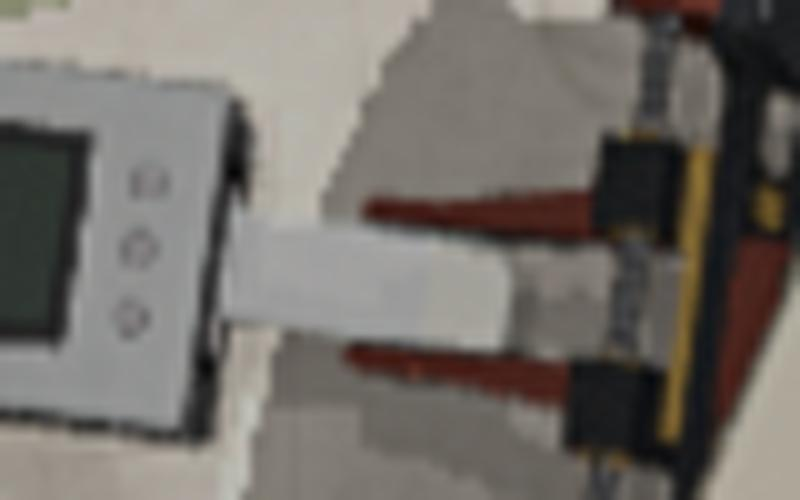

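```bash
python3 -m pendant '[{"dp":[0.0005,0.004,0],"turn":[0,0,0],"claw":0.02},{"dp":[0.001,0.008,0],"turn":[0,0,0],"claw":0.02},{"dp":[0.0015,0.012,0],"turn":[0,0,0],"claw":0.02},{"dp":[0.0015,0.012,0],"turn":[0,0,0],"claw":0.02}]'
python3 - <<'E'
from h import *; from k import *
o=ctrl.get_obs(); R0=Ro.from_rotvec(o['orientation'])
print((Rf*R0.inv()).as_rotvec().round(4), tcp(-15)+[2,0,2]-o['ee_pos'],o['ft_force'],o['moment'])
E
```

```text
t: 8.2
ee_pos: [456.7, 102.9, 54.5]
orientation: [-1.713, -1.491, -0.991]
ft_force: [0.4, -0.3, -0.6]
width: 29.9
[0.0021 0.0038 0.0082] [-1.3248826  -0.05888187 -0.00442781] [ 0.40450726 -0.30035004 -0.55373473] [-0.53878421  0.17314505 -0.00554446]
```

No force so far, and by dead reckoning the plate should be about 15 mm in. I'll go on to the carriage contact.

```bash
python3 -m pendant '[{"dp":[0.0005,0.004,0],"turn":[0,0,0],"claw":0.02},{"dp":[0.001,0.008,0],"turn":[0,0,0],"claw":0.02},{"dp":[0.0013,0.010,0],"turn":[0,0,0],"claw":0.02},{"dp":[0.0013,0.010,0],"turn":[0,0,0],"claw":0.02}]'
python3 -m pendant '[{"dp":[0.0003,0.002,0],"turn":[0,0,0],"claw":0.02},{"dp":[0.0003,0.002,0],"turn":[0,0,0],"claw":0.02}]'
python3 -m pendant '[{"dp":[0.0003,0.002,0],"turn":[0,0,0],"claw":0.02},{"dp":[0.0003,0.002,0],"turn":[0,0,0],"claw":0.02}]'
python3 -m pendant '[{"dp":[0.0003,0.002,0],"turn":[0,0,0],"claw":0.02},{"dp":[0.0003,0.002,0],"turn":[0,0,0],"claw":0.02}]'
```

```text
t: 8.6
ee_pos: [458.0, 112.7, 54.5]
orientation: [-1.713, -1.491, -0.991]
ft_force: [-0.1, 0.3, -1.2]
width: 29.6
t: 8.8
ee_pos: [458.5, 114.4, 54.5]
orientation: [-1.713, -1.49, -0.992]
ft_force: [-0.3, -0.1, -1.0]
width: 29.8
t: 9.0
ee_pos: [458.8, 116.3, 54.4]
orientation: [-1.714, -1.491, -0.992]
ft_force: [-0.4, -2.2, -0.3]
width: 30.0
t: 9.2
ee_pos: [459.1, 118.3, 54.4]
orientation: [-1.714, -1.491, -0.992]
ft_force: [0.0, -2.7, -1.2]
width: 30.1
```

```bash
python3 -m pendant '[{"dp":[0.0003,0.002,0],"turn":[0,0,0],"claw":0.02},{"dp":[0.0006,0.004,0],"turn":[0,0,0],"claw":0.02},{"dp":[0.0006,0.004,0],"turn":[0,0,0],"claw":0.02}]'
python3 -m pendant '[{"dp":[0.0003,0.0015,0],"turn":[0,0,0],"claw":0.02},{"dp":[0.0003,0.0015,0],"turn":[0,0,0],"claw":0.02}]'
python3 -m pendant '[{"dp":[0.0002,0.001,0],"turn":[0,0,0],"claw":0.02},{"dp":[0.0002,0.001,0],"turn":[0,0,0],"claw":0.02}]'
```

```text
t: 9.5
ee_pos: [459.7, 122.4, 54.4]
orientation: [-1.713, -1.491, -0.992]
ft_force: [-0.8, -3.7, -0.1]
width: 30.1
t: 9.7
ee_pos: [460.0, 123.9, 54.5]
orientation: [-1.713, -1.491, -0.991]
ft_force: [-0.9, -3.5, -1.2]
width: 30.0
t: 9.9
ee_pos: [460.1, 124.9, 54.5]
orientation: [-1.713, -1.49, -0.991]
ft_force: [-1.8, -3.7, -0.7]
width: 29.7
```

```bash
python3 -m pendant '[{"dp":[0.0001,0.001,0],"turn":[0,0,0],"claw":0.02},{"dp":[0.0001,0.001,0],"turn":[0,0,0],"claw":0.02}]'
python3 -m pendant '[{"dp":[0.0001,0.001,0],"turn":[0,0,0],"claw":0.02},{"dp":[0.0001,0.001,0],"turn":[0,0,0],"claw":0.02}]'
```

```text
t: 10.1
ee_pos: [460.7, 125.4, 54.5]
orientation: [-1.714, -1.491, -0.992]
ft_force: [-2.5, -8.1, 0.2]
width: 29.7
t: 10.3
ee_pos: [460.9, 125.7, 54.3]
orientation: [-1.716, -1.491, -0.992]
ft_force: [-4.7, -17.8, 2.1]
width: 29.9
```

```bash
python3 -m pendant '[{"dp":[0,-0.0005,0],"turn":[0,0,0],"claw":0.02},{"dp":[0,-0.0005,0],"turn":[0,0,0],"claw":0.02},{"dp":[0,-0.0005,0],"turn":[0,0,0],"claw":0.02},{"dp":[0,-0.0005,0],"turn":[0,0,0],"claw":0.02},{"dp":[0,-0.0005,0],"turn":[0,0,0],"claw":0.02}]'
python3 - <<'E'
from h import *; from k import *
o=ctrl.get_obs(); R0=Ro.from_rotvec(o['orientation'])
print((Rf*R0.inv()).as_rotvec().round(4), tcp(-36)+[2,0,2]-o['ee_pos'],o['ft_force'],o['moment'])
snap('scene','scene9');snap('top','top9')
crop('scene9',170,110,370,260,4,'a'); crop('top9',150,140,370,260,3.6,'b')
E
```

```text
t: 10.8
ee_pos: [460.9, 125.5, 54.4]
orientation: [-1.715, -1.491, -0.992]
ft_force: [-1.6, -10.9, 1.1]
width: 29.9
[0.0034 0.0048 0.01  ] [-2.7456627  -1.8877735   0.10538461] [ -1.59723065 -10.91669995   1.09761234] [-1.00718067  0.30893826  0.05666486]
```

View pics/a.png

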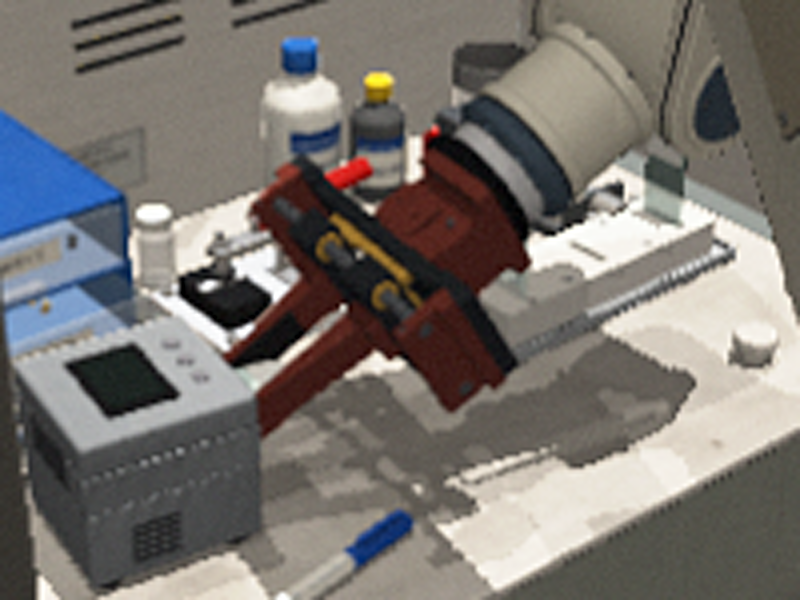

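View pics/b.png

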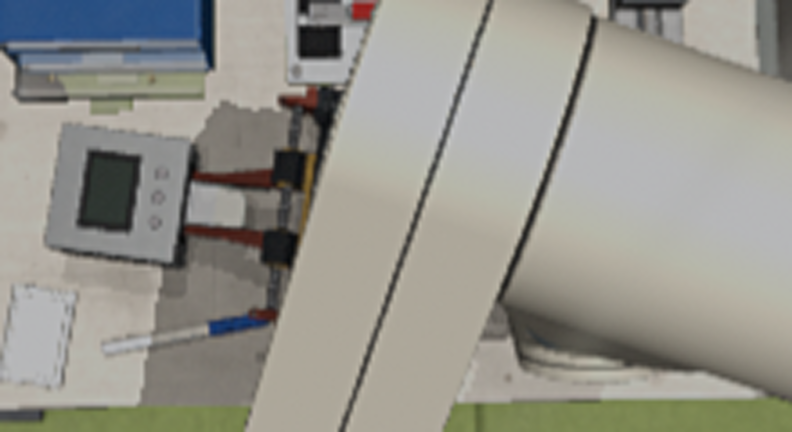

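Run:
```python
from h import *; from k import *
o=ctrl.get_obs(); im=load('top9'); R=Ro.from_rotvec(o['orientation']).as_matrix(); d=R[:,2]
u=np.cross(R[:,1],[0,0,1]);u/=np.linalg.norm(u); u=u*np.sign(u[1]); print(u)
ce=o['ee_pos']-19*d+u*60.3+[0,0,-1]; n=np.array([u[1],-u[0],0])
p=cv2.resize(im['pixels'][180:215,190:230],None,fx=16,fy=16,interpolation=cv2.INTER_CUBIC)
q=((proj(im,[ce+15*n-36*u,ce-15*n-36*u,ce-80*u-15*n,ce-80*u+7*n,ce-72*u+15*n])-[190,180]+.5)*16).astype(int)
cv2.polylines(p,[q],True,(0,0,255),1); cv2.imwrite('pics/c.png',p)
a=load('top0')['pixels'];b=im['pixels'];h=np.hstack([x[195:245,140:240] for x in(a,b)]);cv2.imwrite('pics/d.png',cv2.resize(h,None,fx=4,fy=4))
```

```text
[ 0.1421595   0.98984376 -0.        ]
```

View pics/c.png

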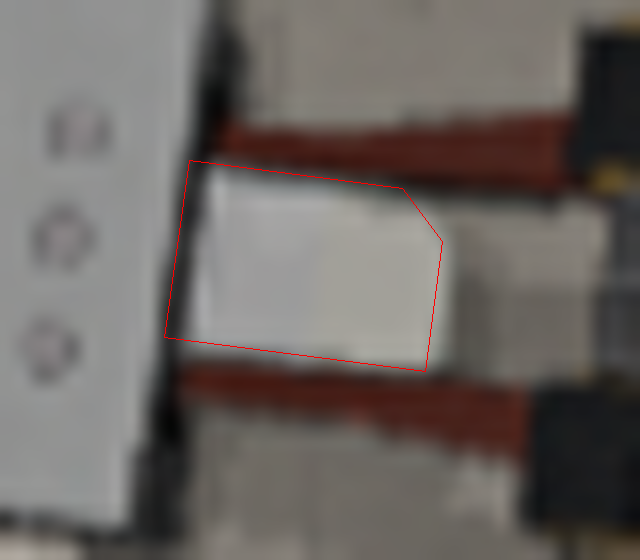

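View pics/d.png

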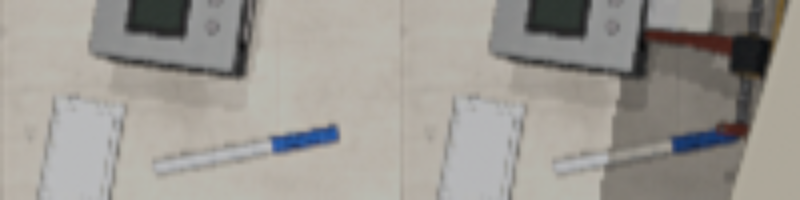

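Run:
```python
from h import *
o=ctrl.get_obs(); print(o['t'],o['ft_force'],o['width']); print(ctrl.close_job())
```

```text
10.9 [ -2.43707705 -11.65547105   0.42545463] 29.837068770838766
the job is handed in; nothing more can be done
None
```

I took the coated plate from the middle slot, turned it level with the label up, pushed its clear end into the reader, and handed the job in at 10.9 s while still holding it there. The interface reports no verdict.

**Which plate:** the plate in the left slot, nearest the reader, stands frosted end down, so it is a blank. The middle one is therefore the coated plate nearest the reader. Its clipped corner was on the side away from the robot, so the label faced the reader's end of the rack. I gripped the plate by its long edges and turned it 90° so the label faced up. The top picture then showed the clipped corner on the right as seen from the frosted end.

**Last checks:**
- **Carriage:** the spring's push began at about y = 115 mm and rose from about 2 N to 4 N. The hard stop came at about y = 125 mm, so the carriage moved 9–11 mm. The hold force at hand-in was about 12 N.
- **Grip:** the fingers read 29.8 mm on the 30 mm plate. The top picture showed no slip beyond the 1.4 mm camera offset I had already seen.
- **Alignment:** within about 0.01 rad of the reader angle I measured.
- **Other things:** the right-hand coated plate was still standing in the last scene picture, and the marker and sample box had not moved in the top picture. The gripper hid the blank at the end; it was standing when last seen clearly, just after the lift, and I felt no unexpected contact.

**Less certain:**
- **Camera disagreement:** the two cameras differed by several mm on the reader's position, so I lined up the plate and slot directly in the top picture.
- **Fingertips at the stop:** by my estimate they ended only 1–3 mm from the reader's face. I could not rule out that they took part of the final stop force, but the carriage travel was already about 9 mm or more by then.

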